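Right the fallen plaster finial and start the scan

TASK

The plaster finial has toppled over on the scanner's turntable: stand it upright again on its square foot, with the whole foot on the turntable plate, without dropping it, and let go of it. Then start the scan: press the large button on the control box fully down and release it. Leave the small button alone and everything else where it is.

Things in the scene. Friction and masses are not known exactly. Their poses are not given: they have to be found in the camera images.
- finial: white plaster finial, 170 mm tall, 0.4 kg, lying on the turntable, axis level 35 mm above the plate. Origin: centre of its foot's underside; z runs from foot to ball. Foot 70 x 70 mm square (sides along x, y), 28 mm thick; belly diameter 70 at z 52 to 64 mm; straight neck diameter 36 at z 88 to 127; ball diameter 46 centred at z 147. Weight low down
- turntable: fixed, dark round turntable of the scanner, plate diameter 260 mm, its flat top 40 mm above the table; it does not turn during the task. Origin: centre of its underside
- plate_centre (a point): centre of the turntable plate's top surface
- control: fixed grey control box 110 (x) x 160 (y) x 50 (z) mm, left or right of the turntable, with two black round push buttons on its top. Origin: centre of its underside
- start_top (a point): centre of the top of the LARGE (start) button's cap, 44 mm in diameter, 35 mm along the box's +y from its centre; pressed straight down (world -z)
- start (a joint): travel of the large start button in m: 0 up, 0.008 fully down; spring return, about 5 N at the bottom
- small_top (a point): centre of the top of the SMALL button's cap, 22 mm in diameter, 80 mm from the large one; not to be pressed
- small (a joint): travel of the small button in m: 0 up, 0.006 fully down
- mould_block: loose yellowed plaster block 110 x 150 x 45 mm with rows of round hollows, lying flat; origin under its centre
- plaster_ring: loose white plaster ring, outer diameter 110, hole 44, height 35 mm; origin under its centre
- tape_roll: loose black tape roll lying flat, diameter 100, height 45 mm; origin under its centre
- flared_cup: loose plaster cup, rim diameter 96, height 110 mm, mouth up; origin under its centre
- scraper: loose spatula-like scraper 200 mm long lying flat on the table near the robot
Things that resemble listed ones, but are neither listed nor needed, are in the scene too. Leave any blue or pink look-alike of the finial alone.

How it is judged (in metres and radians):
On the way, in this order (a step that is already met when the one before it is completed fails the run):
1. the finial stands upright on the turntable plate, let go (angle between finial's own z axis and vertical below 0.08 rad and horizontal distance between finial and plate_centre below 0.095 m and z of finial in the frame of plate_centre between -0.004 and 0.004 m and linear speed of finial below 0.02 m/s and contact force between finial and the fingers below 0.05 N), for 0.3 s.
2. the large button is fully down, the finial still standing (value of joint start above 0.007 m and angle between finial's own z axis and vertical below 0.08 rad and horizontal distance between finial and plate_centre below 0.095 m and z of finial in the frame of plate_centre between -0.004 and 0.004 m).
At the end, for the whole second after the job is handed in: The finial stands on its foot on the plate (within 0.08 rad of vertical, foot centre within 95 mm of the plate's centre, 4 mm of its height), at rest, released; both buttons are up (within 1.5 mm), the large one having been pressed past 7 of its 8 mm after the righting (all of step 1 and value of joint each of start, small below 0.0015 m); the robot touches nothing.
It fails at once if the small button is pressed (value of joint small above 0.003 m).
It fails at once if the large button is pressed while the finial is not standing upright (value of joint start above 0.004 m and angle between finial's own z axis and vertical above 0.3 rad).
It fails at once if the finial is dropped (moves faster than 0.8 m/s) (linear speed of finial above 0.8 m/s).
It fails at once if another thing is moved by more than 30 mm (distance of any of mould_block, plaster_ring, tape_roll, flared_cup, scraper from where it was at the start of the episode above 0.03 m).
It also fails if it takes over 54 s, if anything falls off the work surface, if the arm or the gripper's body presses on something with over 40 N, if the wrist force passes 120 N, or if a joint passes its speed limit or range.

ROBOT

A 6-joint arm with a two-finger parallel gripper is mounted at the origin on the work surface. World frame = base frame: x ahead of the robot, y to its left, z up, the work surface at z = 0. Lengths are in m, angles in degrees, forces in N, time in s.
With the tool pointing down it reaches from about 0.25 to 0.725 m from the base axis. Payload 9.7 kg.
Tool frame: the origin (TCP) lies midway between the tips of the shut fingers; the grasp point (between the pads) lies 19 mm behind it (bot.hold_point_z is the distance from the TCP to the grasp point, in m); z points along the fingers, y is the line along which they close (so a half turn about z gives the same grasp; the last joint's range is limited). The gripper opens to 85 mm and grips with 20 to 120 N. Pads are 22 mm wide; open, the fingers measure 114 mm over their backs; the gripper's body (76 mm by 85 mm) begins 54 mm behind the grasp point. The pads swing forward as they close: fully open they stand 13 mm farther back than shut.
Start: joints at [-74.542, 4.979, 10.078, 95.1, 0, 90], TCP at [0.147, -0.53, 0.231] pointing down, gripper open.
Joint ranges: [-179.16, 179.16], [-48.56, 103.87], [-65.8, 70.77], [-126.05, 130.52], [-82.76, 87.17], [-180, 180]. Speed limits (degrees/s): [127.2, 127.2, 147.25, 180, 180, 180].

INTERFACE

Orientations are given as [roll, pitch, yaw] about the fixed x, y, z axes, in that order (R = Rz(yaw) Ry(pitch) Rx(roll)).
In Python, from workcell import bot gives the robot as it stands.
- The arm moves only by the tool play_rows, never from a script. Its argument "steps" is a list that holds one entry, the list of rows, each a list of 4 numbers: the shift along the tool's x, y, z in m, then the turn about the tool's z in rad. In form: [[[tx, ty, tz, yaw], ...]]. A call has exactly 5 rows; each row shifts and turns the commanded pose from where the row before left it, along the tool's axes as they then stand; what a row does not reach is not made up. A row lasts 1/12 s, in which the tool goes at most 41.7 mm and 7.16 degrees, less where a joint would pass 70% of its speed; a pose out of reach is approached as far as the arm can. A call is refused whole if a number of a shift passes 0.0417 or a number of a turn 0.125, either way. A call with a gripper value outside its range is refused whole. "gripper" is the finger opening in m, from 0 to 0.0854, set as the call begins (left out, the last holds). The fingers move at their own pace and stop on an object; "squeeze" is the grip in N (left out, the last holds). Time passes only in rows, so rows that do not move let the fingers close, or fill a call up. It gives the time, the measured TCP pose, the force, the opening and the grip force at its end, in the units of the state.
- bot.get_obs(): the state, without advancing time (a new reading comes with each control period).
- bot.camera(name): name is "scene" or "top" or "wrist"; returns a dict with "img" (384x512x3 uint8, blue, green, red), "vfov" (degrees; the focal length in pixels is half the picture's height over the tangent of half this angle, whatever the lens; pixels are square), "cx", "cy" (the principal point, pixels), "xyz" and "attitude" of the camera in the world. Camera axes: x right, y down, z forward; pixel columns grow to the right and rows downward; lengths in m; the calibration is good to about 2 mm. A picture is of the moment at which its call begins. There is no depth.
- bot.job_done(): hands the job in; it is judged then, once.
The state is a dict: "time": time; "q": joint angles; "qd": joint speeds; "joint_efforts": joint torques, N m; "ee_pos": TCP position; "tcp_rot": TCP orientation; "wrist_force": force on the tool from outside, world axes, zero at the start; "torque": the same for the moment, N m; "opening": finger opening in m; "grasp_force": force on a finger pad.
Only numpy, scipy, OpenCV 4.12 (cv2) and the standard library are available. Lean on these libraries where they do the work, as an engineer would, in place of code of your own. Each camera call takes 0.05 s, during which the arm holds its last target. There are 200 camera calls.

## Working session

There is one attempt and no reset: what is moved stays moved. The work goes in short steps, Python scripts to look and compute and a tool call to move; the robot and the scene stay as the last step left them, time stands still between calls to the robot, and variables do not carry over. Pictures are saved under pics/ and viewed, at most 10 in all, crops included, and the job is handed in when it is done.

Besides the shell and the picture viewer there is one more tool, called after "Emit:" in YAML: its name, and indented under it one key for each argument. play_rows: Moves the arm, as the interface text tells. Its arguments: {"type":"object","properties":{"steps":{"type":"array","items":{"type":"array","items":{"type":"array","items":{"type":"number"}}}},"gripper":{"type":"number"},"squeeze":{"type":"number"}},"required":["steps"]}

```bash
mkdir -p pics
python3 - <<'E'
from workcell import bot
import cv2,json
for n in ("scene","top"):
    c=bot.camera(n); cv2.imwrite(f"pics/{n}0.png",c["img"]); print(n,{k:v for k,v in c.items() if k!="img"})
print(bot.get_obs(), bot.hold_point_z)
E
```

```text
scene {'vfov': 44.49371872865789, 'cx': 253.6442800718498, 'cy': 198.5003556202363, 'xyz': array([1.45721812, 0.66710723, 0.98748503]), 'attitude': array([-127.32171716,    0.5684872 ,  121.45053139])}
top {'vfov': 42.240644395640786, 'cx': 246.61834354986271, 'cy': 195.90668454758614, 'xyz': array([0.11827923, 0.03536259, 1.65393785]), 'attitude': array([-168.25624644,   -0.22861163,  -88.00808948])}
{'time': 0.1, 'q': array([-7.45423976e+01,  5.00907889e+00,  1.00393884e+01,  9.50998764e+01,
       -1.44528804e-03,  9.00010743e+01]), 'qd': array([-0.15750454, -0.04749107,  0.05295032, -0.0562504 ,  0.07454069,
        0.00879504]), 'joint_efforts': array([-8.82810255e-04, -5.21560335e+01,  4.65654016e+01,  1.59158144e-02,
       -4.06555080e-05, -6.76349643e-07]), 'ee_pos': array([ 0.14652749, -0.52991034,  0.23064666]), 'tcp_rot': array([-1.79930433e+02,  1.44659138e-03,  1.54565299e+01]), 'wrist_force': array([-0.12912631, -0.37749134,  0.24066673]), 'torque': array([ 0.02458691, -0.02043895, -0.01715658]), 'grasp_force': 0.0, 'opening': 0.08550299165441884} 0.0187
```

View pics/scene0.png

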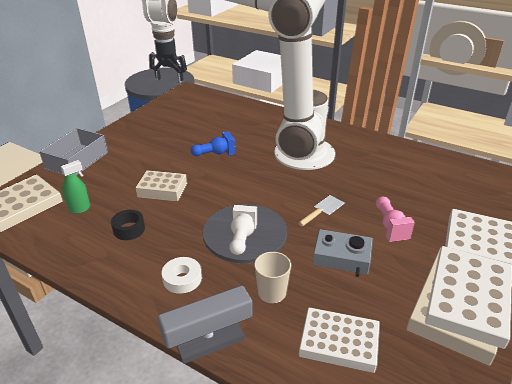

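View pics/top0.png

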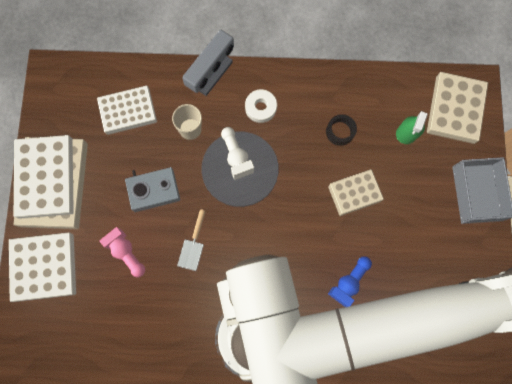

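The top view (+x up, +y left in the picture) shows the white finial on the plate, with its foot at about (242,168) and its ball at about (228,133). The control box is at (152,189), with the large button at (141,190) and the small one at (165,184). I'll enlarge both areas before measuring.

```bash
cat > h.py <<'E'
import numpy as np
from scipy.spatial.transform import Rotation as R
def ray(c,uv):
    f=192/np.tan(np.radians(c["vfov"]/2)); return R.from_euler("xyz",c["attitude"],degrees=True).apply([(uv[0]-c["cx"])/f,(uv[1]-c["cy"])/f,1])
def at(c,uv,z):
    d=ray(c,uv); return c["xyz"]+d*(z-c["xyz"][2])/d[2]
def proj(c,p):
    f=192/np.tan(np.radians(c["vfov"]/2)); q=R.from_euler("xyz",c["attitude"],degrees=True).inv().apply(np.asarray(p)-c["xyz"]); return np.array([c["cx"]+f*q[0]/q[2],c["cy"]+f*q[1]/q[2]])
E
python3 - <<'E'
import cv2
i=cv2.imread("pics/top0.png")
cv2.imwrite("pics/topc.png",cv2.resize(i[90:215,120:290],None,fx=4.5,fy=4.5,interpolation=cv2.INTER_CUBIC))
E
```

```text
(no output)
```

View pics/topc.png

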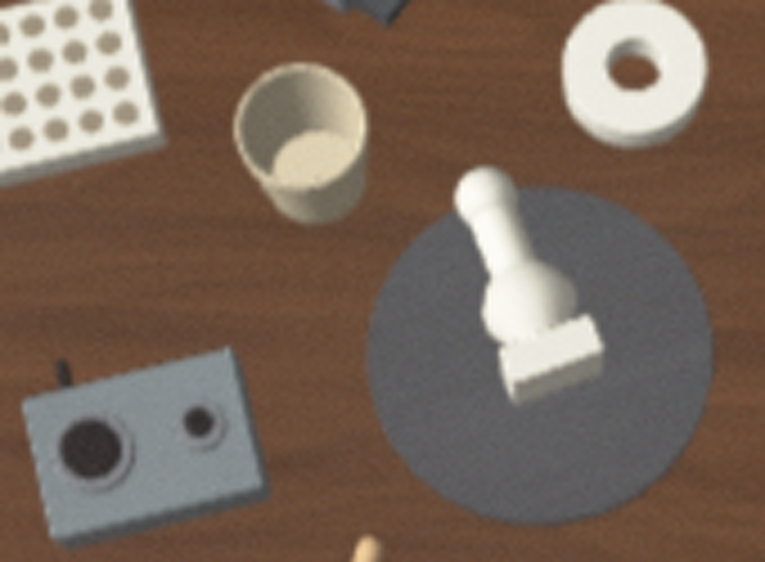

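The crop shows the ball at (486,195), the foot's upper face with corners (500,345), (592,318), (603,350) and (512,385), the plate centre at (540,355), and the large and small caps at (92,447) and (199,422).

Run:
```python
from workcell import bot
from h import *
c=bot.camera("top")
P=lambda u,v,z: at(c,(u/4.5+120-.4,v/4.5+90-.4),z)
b=P(486,195,.075)
f=[P(*p,.11) for p in ((500,345),(592,318),(603,350),(512,385))]
print("ball",b); print("foot",np.round(f,4)); 
edge=(f[2]+f[3])/2
pl=P(540,355,.04); print("plate",pl, "diam",P(367,355,.04)-P(712,355,.04))
d=b-edge; print("edge",edge,"len (147)",np.hypot(*d[:2]),"dir",np.degrees(np.arctan2(d[1],d[0])))
d=f[3]-f[2]; print("edge dir",np.degrees(np.arctan2(d[1],d[0])),np.linalg.norm(d))
L,S=P(92,447,.062),P(199,422,.06); print("btn",L,S,np.linalg.norm(L-S))
cup=P(300,120,.11); print("cup rim",cup)
o=bot.get_obs(); print(o["ee_pos"],o["tcp_rot"],o["time"])
# scene cross-check
s=bot.camera("scene")
print("scene proj ball,largebtn,small,edge",*[np.round(proj(s,p),1) for p in (b,L,S,edge)])
i=s["img"]; import cv2; cv2.imwrite("pics/sc.png",cv2.resize(i[190:290,190:390],None,fx=4,fy=4,interpolation=cv2.INTER_CUBIC))
```

```text
ball [0.65845585 0.11124915 0.075     ]
foot [[0.5346 0.0948 0.11  ]
 [0.557  0.0298 0.11  ]
 [0.5336 0.0212 0.11  ]
 [0.5055 0.0851 0.11  ]]
plate [0.54687002 0.06738418 0.04      ] diam [-0.00921214  0.25701738  0.        ]
edge [0.51955812 0.05313654 0.11      ] len (147) 0.15056445503773175 dir 22.70366248345069
edge dir 113.70317068214078 0.06973674295652799
btn [0.46014569 0.39045342 0.062     ] [0.48204641 0.31424641 0.06      ] 0.07931676932324722
cup rim [0.69888344 0.24748109 0.11      ]
[ 0.14653762 -0.52993554  0.23076201] [-1.79943325e+02 -7.49041536e-04  1.54586680e+01] 0.15
scene proj ball,largebtn,small,edge [236.5 247. ] [355.6 243.8] [328.  239.6] [245.1 204.7]
```

View pics/sc.png

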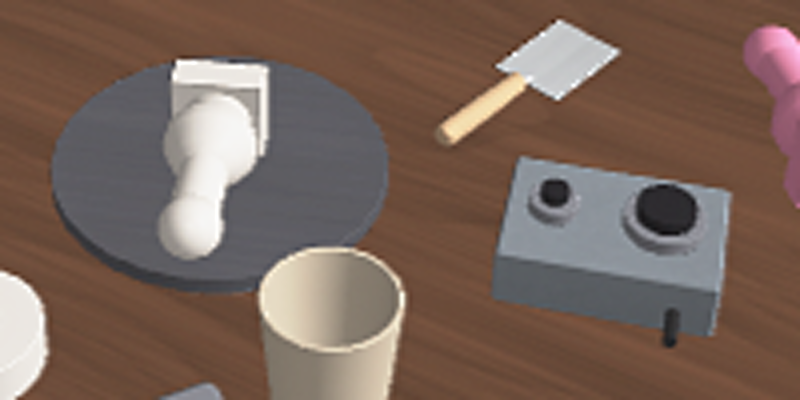

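Emit:
play_rows:
  steps:
    - [[0,0,0,-0.027],[0,0,0,-0.027],[0,0,0,-0.027],[0,0,0,-0.027],[0,0,0,-0.027]]
  gripper: 0.076
  squeeze: 20

```text
time: 0.62
ee_pos: [0.1466, -0.53, 0.231]
tcp_rot: [-180.0, -0.0, 23.3]
wrist_force: [0.4, 1.1, -0.3]
opening: 0.076
grasp_force: 0.0
```

Emit:
play_rows:
  steps:
    - [[0.0289,-0.0155,0,0],[0.0289,-0.0155,0,0],[0.0289,-0.0155,0,0],[0.0289,-0.0155,0,0],[0.0289,-0.0155,0,0]]

```text
time: 1.03
ee_pos: [0.2494, -0.4006, 0.2311]
tcp_rot: [-180.0, -0.0, 23.2]
wrist_force: [1.0, -0.6, 0.3]
opening: 0.0761
grasp_force: 0.0
```

Emit:
play_rows:
  steps:
    - [[0.0289,-0.0155,0,0],[0.0289,-0.0155,0,0],[0.0289,-0.0155,0,0],[0.0289,-0.0155,0,0],[0.0289,-0.0155,0,0]]

```text
time: 1.45
ee_pos: [0.3518, -0.2724, 0.2313]
tcp_rot: [180.0, -0.0, 23.2]
wrist_force: [0.8, -0.2, 0.2]
opening: 0.0763
grasp_force: 0.0
```

Emit:
play_rows:
  steps:
    - [[0.0289,-0.0155,0,0],[0.0289,-0.0155,0,0],[0.0289,-0.0155,0,0],[0.0289,-0.0155,0,0],[0.0289,-0.0155,0,0]]

```text
time: 1.87
ee_pos: [0.4542, -0.1441, 0.2313]
tcp_rot: [180.0, -0.0, 23.2]
wrist_force: [-0.6, -0.7, 0.7]
opening: 0.0759
grasp_force: 0.0
```

Emit:
play_rows:
  steps:
    - [[0.0289,-0.0155,0,0],[0.0289,-0.0155,0,0],[0.0289,-0.0155,0,0],[0.0289,-0.0155,0,0],[0.0289,-0.0155,0,0]]

```text
time: 2.28
ee_pos: [0.5565, -0.016, 0.2311]
tcp_rot: [-180.0, 0.0, 23.2]
wrist_force: [0.5, -1.0, 1.5]
opening: 0.0761
grasp_force: 0.0
```

Emit:
play_rows:
  steps:
    - [[0.0289,-0.0155,0,0],[0.0289,-0.0155,0,0],[0.0289,-0.0155,0,0],[0.0289,-0.0155,0,0],[0.0289,-0.0155,0,0]]

```text
time: 2.7
ee_pos: [0.6588, 0.1121, 0.231]
tcp_rot: [180.0, 0.0, 23.2]
wrist_force: [1.1, -1.9, 1.8]
opening: 0.0761
grasp_force: 0.0
```

Run:
```python
from workcell import bot
from h import *
import cv2
c=bot.camera("wrist"); cv2.imwrite("pics/w0.png",c["img"]); print({k:v for k,v in c.items() if k!="img"})
print("expected ball",proj(c,(.6585,.1112,.075)))
```

```text
{'vfov': 66.72628000036764, 'cx': 253.7020732708265, 'cy': 192.2509534002628, 'xyz': array([0.72634457, 0.14143828, 0.37330335]), 'attitude': array([ 1.63033401e+02, -2.85658258e-02, -6.68809738e+01])}
expected ball [254.67326247 177.04135116]
```

View pics/w0.png

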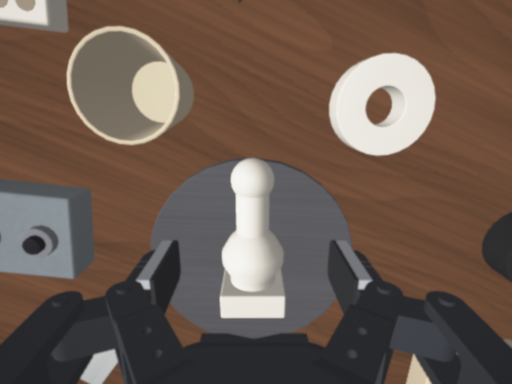

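The wrist view shows the finial in line with the tool, with the ball at (252,180) against an expected (255,177), about 2–3 mm off. I'll descend onto the ball.

Emit:
play_rows:
  steps:
    - [[-0.001,-0.001,0.02,0],[-0.001,0,0.02,0],[0,0,0.02,0],[0,0,0.02,0],[0,0,0.02,0]]

```text
time: 3.17
ee_pos: [0.6556, 0.1108, 0.13]
tcp_rot: [-180.0, 0.0, 23.2]
wrist_force: [-0.4, 0.6, -0.3]
opening: 0.0756
grasp_force: 0.0
```

Emit:
play_rows:
  steps:
    - [[0,0,0.02,0],[0,0,0.02,0],[0,0,0.018,0],[0,0,0.014,0],[0,0,0.006,0]]

```text
time: 3.58
ee_pos: [0.6546, 0.1105, 0.0505]
tcp_rot: [-180.0, 0.2, 23.2]
wrist_force: [-1.8, -0.1, 0.9]
opening: 0.0759
grasp_force: 0.0
```

Emit:
play_rows:
  steps:
    - [[0,0,0,0],[0,0,0,0],[0,0,0,0],[0,0,0,0],[0,0,0,0]]
  gripper: 0.04
  squeeze: 20

```text
time: 4.0
ee_pos: [0.6564, 0.1108, 0.0543]
tcp_rot: [180.0, -0.1, 23.2]
wrist_force: [-0.2, 0.1, 0.4]
opening: 0.0445
grasp_force: 20.5
```

Emit:
play_rows:
  steps:
    - [[0,0,0,0],[0,0,0,0],[0,0,0,0],[0,0,0,0],[0,0,0,0]]

```text
time: 4.42
ee_pos: [0.6564, 0.1109, 0.0537]
tcp_rot: [180.0, -0.1, 23.2]
wrist_force: [3.5, 0.4, 1.8]
opening: 0.0446
grasp_force: 20.6
```

Emit:
play_rows:
  steps:
    - [[-0.0032,0,-0.0114,0],[-0.0041,0,-0.0112,0],[-0.0049,0,-0.0108,0],[-0.0058,0,-0.0103,0],[-0.0066,0,-0.0099,0]]

```text
time: 4.83
ee_pos: [0.6326, 0.1008, 0.1081]
tcp_rot: [180.0, 0.0, 23.2]
wrist_force: [-0.9, 0.3, -2.7]
opening: 0.0443
grasp_force: 20.8
```

Emit:
play_rows:
  steps:
    - [[-0.0073,0,-0.0093,0],[-0.0081,0,-0.0088,0],[-0.0087,0,-0.008,0],[-0.0093,0,-0.0074,0],[-0.0098,0,-0.0066,0]]

```text
time: 5.25
ee_pos: [0.5929, 0.0838, 0.1482]
tcp_rot: [180.0, -0.1, 23.2]
wrist_force: [1.0, 0.3, 0.3]
opening: 0.0447
grasp_force: 20.9
```

Run:
```python
from workcell import bot
import cv2
a=bot.camera("scene")["img"]; b=bot.camera("wrist")["img"]
cv2.imwrite("pics/mid.png",cv2.hconcat([cv2.resize(a[130:280,160:310],(450,450),interpolation=cv2.INTER_CUBIC),b[100:384,150:360].copy() if 0 else cv2.resize(b[100:384,120:400],(345,450))[:, :345]]))
```

```text
(no output)
```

View pics/mid.png

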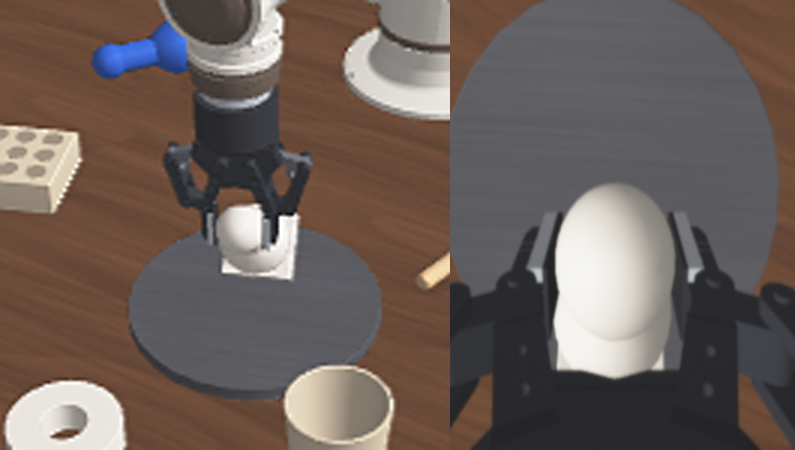

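The views show the ball held between the pads and the finial tilting up with its foot on the plate, so I'll continue the arc.

Emit:
play_rows:
  steps:
    - [[-0.0104,0,-0.0058,0],[-0.0107,0,-0.005,0],[-0.0112,0,-0.0041,0],[-0.0114,0,-0.0033,0],[-0.0116,0,-0.0023,0]]

```text
time: 5.77
ee_pos: [0.542, 0.0621, 0.1679]
tcp_rot: [-180.0, -0.0, 23.2]
wrist_force: [1.0, 1.1, 2.9]
opening: 0.0451
grasp_force: 22.0
```

Emit:
play_rows:
  steps:
    - [[-0.0118,0,-0.0014,0],[-0.0118,0,-0.0005,0],[-0.0119,0,0.0004,0],[-0.0118,0,0.0014,0],[-0.0116,0,0.0023,0]]

```text
time: 6.18
ee_pos: [0.4875, 0.0389, 0.1656]
tcp_rot: [-180.0, -0.0, 23.2]
wrist_force: [-1.5, 1.1, 4.8]
opening: 0.0452
grasp_force: 22.8
```

Run:
```python
from workcell import bot
import cv2
a=bot.camera("scene")["img"]; b=bot.camera("wrist")["img"]; o=bot.get_obs()
print(o["ee_pos"],o["wrist_force"],o["opening"],o["time"])
cv2.imwrite("pics/mid2.png",cv2.hconcat([cv2.resize(a[130:280,160:310],(450,450),interpolation=cv2.INTER_CUBIC),cv2.resize(b[100:384,120:400],(345,450))]))
```

```text
[0.48692746 0.03862036 0.16545961] [-0.95329682  1.61597527  4.54259686] 0.044689146761821265 6.2833
```

View pics/mid2.png

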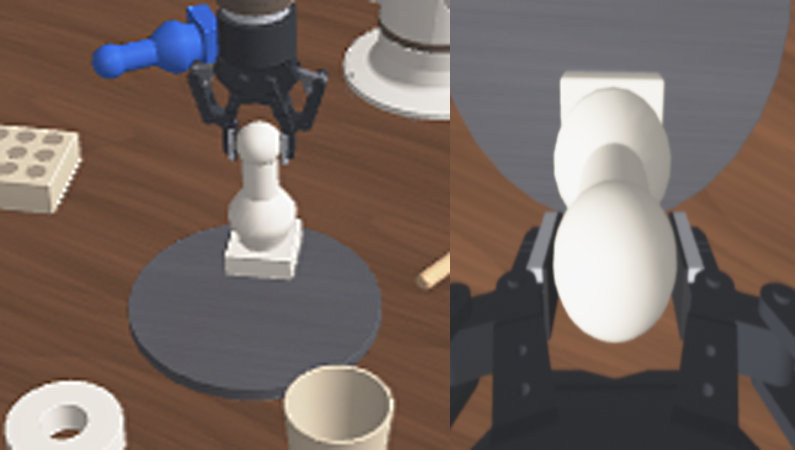

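Run:
```python
from workcell import bot
from h import *
import cv2
c=bot.camera("wrist"); o=bot.get_obs()
y=np.radians(o["tcp_rot"][2]); X=np.array([np.cos(y),np.sin(y),0]);Y=np.array([np.sin(y),-np.cos(y),0]);p=o["ee_pos"]*[1,1,0]
for off in (0,.01,.02):
  print(off,[np.round(proj(c,p+X*(off+.035)+Y*s*.035+[0,0,z]),1) for z in (.04,.068) for s in (-1,1)])
print("ball",proj(c,p+[0,0,.187]))
for uv in ((212,147),(292,147)):
  q=at(c,uv,.04)-p; print(q@X,q@Y)
g=c["img"][:,:,:]; cv2.imwrite("pics/w3.png",cv2.resize(g[120:330,180:330],None,fx=2.8,fy=2.8,interpolation=cv2.INTER_CUBIC))
```

```text
0 [array([215.9, 146.3]), array([292.3, 146.2]), array([211.7, 151.1]), array([296.6, 151. ])]
0.01 [array([215.5, 135.3]), array([292.7, 135.1]), array([211.2, 138.9]), array([297.1, 138.7])]
0.02 [array([215., 124.]), array([293.1, 123.8]), array([210.6, 126.3]), array([297.6, 126.2])]
ball [254.65829475 265.36855871]
0.03438750770384448 -0.03859594154953767
0.03427375216402771 0.03474857644473499
```

View pics/w3.png

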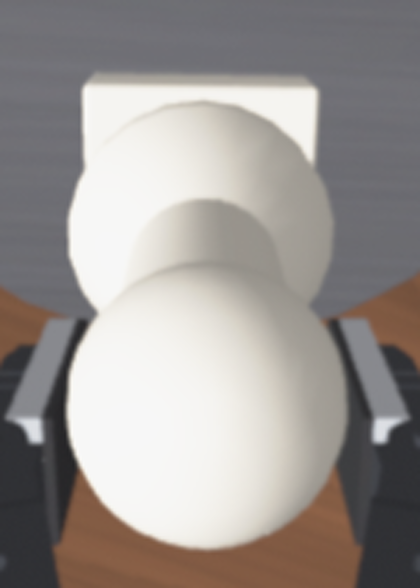

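The wrist view shows the front of the foot at rows 146 and 151 and the ball at (254,265). That matches an upright finial standing on the plate, about 66 mm from the plate's centre, so I'll release it and rise.

Emit:
play_rows:
  steps:
    - [[0,0,0,0],[0,0,0,0],[0,0,0,0],[0,0,0,0],[0,0,0,0]]
  gripper: 0.076

```text
time: 6.75
ee_pos: [0.4887, 0.0391, 0.165]
tcp_rot: [-180.0, 0.0, 23.2]
wrist_force: [0.7, -0.9, 0.2]
opening: 0.0759
grasp_force: 0.0
```

Emit:
play_rows:
  steps:
    - [[0,0,0,0],[0,0,0,0],[0,0,0,0],[0,0,-0.008,0],[0,0,-0.015,0]]

```text
time: 7.17
ee_pos: [0.4878, 0.039, 0.1875]
tcp_rot: [-180.0, 0.1, 23.2]
wrist_force: [-0.3, 0.0, -0.7]
opening: 0.0758
grasp_force: 0.0
```

Emit:
play_rows:
  steps:
    - [[0,0,-0.02,0],[0,0,-0.02,0],[0,0,-0.02,0],[0,0,-0.01,0],[0,0,0,0]]

```text
time: 7.58
ee_pos: [0.4893, 0.0391, 0.2609]
tcp_rot: [179.9, -0.2, 23.2]
wrist_force: [0.7, 0.3, 0.6]
opening: 0.0759
grasp_force: 0.0
```

Run:
```python
from workcell import bot
import cv2
a=bot.camera("scene")["img"]; b=bot.camera("wrist")["img"]; o=bot.get_obs()
print(o["ee_pos"],o["tcp_rot"],o["wrist_force"],o["q"],o["time"])
cv2.imwrite("pics/up.png",cv2.hconcat([cv2.resize(a[130:280,160:380],(440,300),interpolation=cv2.INTER_CUBIC),cv2.resize(b,(360,270))[:270] if 0 else cv2.copyMakeBorder(cv2.resize(b,(360,270)),0,30,0,0,cv2.BORDER_CONSTANT)]))
```

```text
[0.48867611 0.03908874 0.25790703] [1.79999423e+02 1.65862805e-03 2.31934999e+01] [-0.4227315  -0.80439498  0.37461723] [ 4.57392387e+00 -2.53371461e+00  5.41741544e+00  9.79525175e+01
 -1.07669479e-03  1.61380424e+02] 7.6833
```

View pics/up.png

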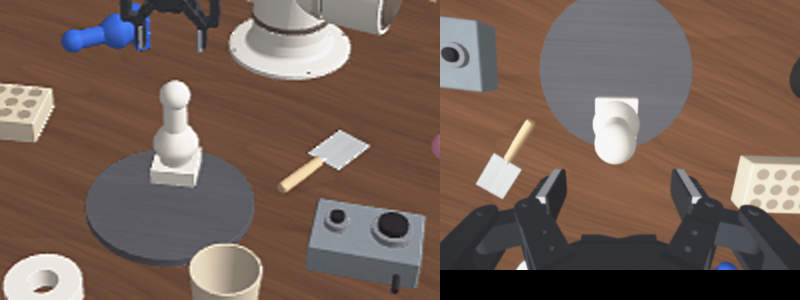

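The finial is standing free. Next I'll shut the fingers, turn to yaw 90° and go over to the large button.

Emit:
play_rows:
  steps:
    - [[0,0,0,-0.1166],[0,0,0,-0.1166],[0,0,0,-0.1166],[0,0,0,-0.1166],[0,0,0,-0.1166]]
  gripper: 0

```text
time: 8.1
ee_pos: [0.4881, 0.039, 0.2566]
tcp_rot: [-179.9, 0.1, 56.9]
wrist_force: [-0.9, -0.2, -1.2]
opening: 0.0156
grasp_force: 0.0
```

Emit:
play_rows:
  steps:
    - [[0,0,0,-0.1166],[0,0,0,-0.1166],[0,0,0,-0.1166],[0,0,0,-0.1166],[0,0,0,-0.1166]]

```text
time: 8.52
ee_pos: [0.4881, 0.039, 0.2566]
tcp_rot: [-179.9, 0.0, 90.3]
wrist_force: [0.2, -0.5, 0.2]
opening: -0.0001
grasp_force: 0.0
```

Emit:
play_rows:
  steps:
    - [[0.0351,-0.0029,0,0],[0.0351,-0.0029,0,0],[0.0351,-0.0029,0,0],[0.0351,-0.0029,0,0],[0.0351,-0.0029,0,0]]

```text
time: 8.93
ee_pos: [0.4733, 0.216, 0.2568]
tcp_rot: [-179.9, 0.0, 90.0]
wrist_force: [0.9, 0.3, 0.1]
opening: 0.0001
grasp_force: 0.0
```

Emit:
play_rows:
  steps:
    - [[0.0351,-0.0029,0,0],[0.0351,-0.0029,0,0],[0.0351,-0.0029,0,0],[0.0351,-0.0029,0,0],[0.0351,-0.0029,0,0]]

```text
time: 9.35
ee_pos: [0.4587, 0.3916, 0.2566]
tcp_rot: [-179.9, 0.1, 90.0]
wrist_force: [1.5, -0.6, -0.7]
opening: -0.0002
grasp_force: 0.0
```

Run:
```python
from workcell import bot
from h import *
import cv2
c=bot.camera("wrist"); o=bot.get_obs(); print(o["ee_pos"],o["tcp_rot"],o["opening"],o["time"])
print("large exp",proj(c,(.460,.3905,.065)),"small exp",proj(c,(.482,.314,.063)))
cv2.imwrite("pics/w4.png",c["img"])
```

```text
[0.45788531 0.39657908 0.25489425] [-1.79818394e+02  1.51443413e-02  9.01672392e+01] 7.123887172355728e-05 9.4
large exp [255.67733351 170.3264104 ] small exp [273.15826864 229.57347341]
```

View pics/w4.png

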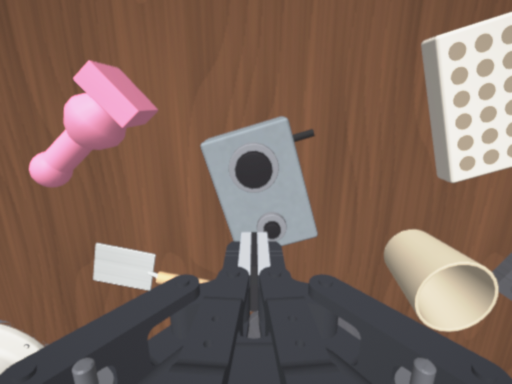

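The large cap is at (254,170) and the small one at (272,230), both where expected. I'll descend.

Emit:
play_rows:
  steps:
    - [[0,0,0.03,0],[0,0,0.03,0],[0,0,0.03,0],[0,0,0.025,0],[0,0,0.02,0]]

```text
time: 9.82
ee_pos: [0.4583, 0.389, 0.119]
tcp_rot: [-179.8, 0.2, 90.0]
wrist_force: [-0.1, -0.3, 0.2]
opening: -0.0
grasp_force: 0.0
```

Emit:
play_rows:
  steps:
    - [[0,0,0.016,0],[0,0,0.012,0],[0,0,0.008,0],[0,0,0.005,0],[0,0,0,0]]

```text
time: 10.23
ee_pos: [0.4592, 0.3898, 0.0813]
tcp_rot: [-179.9, 0.0, 90.0]
wrist_force: [0.8, -0.4, -0.4]
opening: 0.0001
grasp_force: 0.0
```

Emit:
play_rows:
  steps:
    - [[0,0,0.003,0],[0,0,0.003,0],[0,0,0.003,0],[0,0,0.002,0],[0,0,0,0]]

```text
time: 10.65
ee_pos: [0.4599, 0.3903, 0.0715]
tcp_rot: [180.0, -0.0, 90.0]
wrist_force: [0.6, 1.4, 2.4]
opening: -0.0003
grasp_force: 1.2
```

Emit:
play_rows:
  steps:
    - [[0,0,0.001,0],[0,0,0.001,0],[0,0,0.001,0],[0,0,0,0],[0,0,0,0]]

```text
time: 11.07
ee_pos: [0.4598, 0.3903, 0.0686]
tcp_rot: [180.0, -0.0, 90.0]
wrist_force: [1.8, 2.8, 4.2]
opening: -0.0002
grasp_force: 1.8
```

Emit:
play_rows:
  steps:
    - [[0,0,0.001,0],[0,0,0.001,0],[0,0,0.001,0],[0,0,0,0],[0,0,0,0]]

```text
time: 11.48
ee_pos: [0.4599, 0.3903, 0.066]
tcp_rot: [179.9, -0.0, 90.0]
wrist_force: [0.6, 0.4, 8.4]
opening: 0.0002
grasp_force: 4.1
```

Emit:
play_rows:
  steps:
    - [[0,0,0.001,0],[0,0,0.001,0],[0,0,0,0],[0,0,0,0],[0,0,0,0]]

```text
time: 11.9
ee_pos: [0.46, 0.3904, 0.0658]
tcp_rot: [179.9, -0.1, 90.0]
wrist_force: [-1.8, -2.5, 20.1]
opening: 0.0
grasp_force: 10.0
```

The TCP stopped at 0.0658 while the force rose to 20 N, so the button is at its bottom stop. Now I'll release it and retreat.

Emit:
play_rows:
  steps:
    - [[0,0,-0.005,0],[0,0,-0.01,0],[0,0,-0.02,0],[0,0,-0.03,0],[0,0,-0.03,0]]

```text
time: 12.32
ee_pos: [0.4585, 0.3891, 0.158]
tcp_rot: [-179.8, 0.2, 90.0]
wrist_force: [1.2, 0.6, 1.2]
opening: -0.0001
grasp_force: 0.0
```

Emit:
play_rows:
  steps:
    - [[0,0,-0.02,0],[0,0,-0.01,0],[0,0,0,0],[0,0,0,0],[0,0,0,0]]

```text
time: 12.73
ee_pos: [0.4591, 0.3896, 0.1861]
tcp_rot: [-179.9, 0.1, 90.0]
wrist_force: [0.2, 0.4, -0.5]
opening: 0.0001
grasp_force: 0.0
```

Run:
```python
from workcell import bot
o=bot.get_obs(); print(o["ee_pos"],o["wrist_force"],o["time"]); print(bot.job_done())
```

```text
[0.45905212 0.38961446 0.18612639] [ 0.16946677  0.41779137 -0.47710881] 12.7333
the job is handed in; nothing more can be done
None
```

The finial stands upright and released on the plate, the large button was pressed to its stop and released, and I handed the job in at about 12.7 s; no verdict was returned.

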